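# Put the counter's canister, spoon holder and pepper mill back on their own mats

## Robot

A 6-joint arm with a two-finger parallel gripper is mounted at the origin on the work surface. World frame = base frame: x ahead of the robot, y to its left, z up, the work surface at z = 0. Lengths are in m, angles in rad, forces in N, time in s.
With the tool pointing down it reaches from about 0.35 to 0.875 m from the base axis. Payload 4.2 kg.
Tool frame: the origin (TCP) lies midway between the tips of the shut fingers; the grasp point (between the pads) lies 19 mm behind it; z points along the fingers, y is the direction in which the jaws open and shut (so a half turn about z gives the same grasp; the last joint's range is limited). The gripper opens to 85 mm and grips with 20 to 120 N. Pads are 22 mm wide; open, the fingers measure 114 mm over their backs; the gripper's body (76 mm by 85 mm) begins 54 mm behind the grasp point. The pads swing forward as they close: fully open they stand 13 mm farther back than shut.
Start: joints at [1.509, 0.385, 0.008, 0, -1.194, -0.259], TCP at [0.197, 0.593, 0.231] pointing down, gripper open.
Joint ranges: [-3.14, 3.14], [-1.21, 2.06], [-1.07, 1.41], [-3.16, 2.05], [-2.99, -0.16], [-3.1, 3.1]. Speed limits (rad/s): [2.79, 2.79, 3.14, 3.14, 3.14, 3.14].

## Interface

Orientations are given as a rotation vector (axis times angle).
In Python, from workcell import get_state, capture, get_calibration, hand_in gives the robot as it stands.
- The arm moves only by the tool drive_tool, never from a script. Its argument "commands" is a list of rows, each an object with "angular": the turn, a rotation vector about the tool's x, y, z in units of 5 degrees (1.0 is 5 degrees), a list of three; "travel": the shift along the tool's x, y, z in units of 50 mm (1.0 is 50 mm), a list of three; "fingers": the finger opening in mm, from 0 to 85.4. In form: [{"angular": [rx, ry, rz], "travel": [dx, dy, dz], "fingers": fingers}, ...]. A call has 1 to 20 rows; each row is the pose to reach, as a shift and turn from the pose commanded when the call began, along the tool's axes at that moment; what a row does not reach only later rows make up. A row lasts 1/10 s, in which the tool goes at most 50 mm and 8.59 degrees, less where a joint would pass 70% of its speed; a pose out of reach is approached as far as the arm can. A call with a gripper value outside its range is refused whole. The fingers move at their own pace and stop on an object; "newtons" is the grip in N (left out, the last holds). Time passes only in rows, so rows that repeat a pose let the fingers close. It gives the time, the measured TCP pose, the force and the opening at its end, in the units of the state.
- get_state(): the state, without advancing time (a new reading comes with each control period).
- capture(name): name is "scene" or "side" or "wrist"; returns the picture (400x640x3 uint8, red, green, blue); there is no depth.
- get_calibration(name): a dict with "fov_y" (degrees; the focal length in pixels is half the picture's height over the tangent of half this angle, whatever the lens; pixels are square), "cx", "cy" (the principal point, pixels), "rvec" (rotation vector, rad) and "tvec" (3), from world to camera coordinates, as OpenCV has them; the wrist camera has in their place "tool_from_camera" (4x4, takes a point from camera to tool coordinates, whose origin is the TCP and whose axes are the flange's). Camera axes: x right, y down, z forward; pixel columns grow to the right and rows downward; lengths in m; the calibration is good to about 2 mm. A picture is of the moment at which its call begins: read the wrist's pose just before it. get_calibration takes no time and is no camera call.
- hand_in(): hands the job in, once; it reports no verdict.
The state is a dict: "time": time; "q": joint angles; "dq": joint speeds; "tau": joint torques, N m; "eef_pos": TCP position; "tcp_rot": TCP orientation; "contact_force": force on the tool from outside, world axes, zero at the start; "torque": the same for the moment, N m; "grip_width": opening from 0.0 (shut) to 1.0 (fully open).
Only numpy, scipy, OpenCV 4.12 (cv2) and the standard library are available. Lean on these libraries where they do the work, as an engineer would, in place of code of your own. Each camera call takes 0.05 s, during which the arm holds its last target. There are 200 camera calls.

## Task

The glass canister, the red spoon holder and the pepper mill are standing on one another's mats: put the canister on the round green mat, the spoon holder on the square blue tile and the pepper mill on the six-sided slate, each upright and centred. The counter has just been oiled, so stand nothing on the bare wood: park one of them, centred, on the empty aluminium trivet while you shift the others, and let go of it there. Set things down without dropping or tipping them, let go of everything at the end, and do not disturb the salt shaker, the yellow ramekin or the black serving spoon.

Things in the scene. Friction and masses are not known exactly. Their poses are not given: they have to be found in the camera images.
- canister: Closed glass canister, loose, about 0.3 to 0.55 kg, round, 128 mm high: clear glass body 76 mm in diameter up to 82 mm, a sloping shoulder up to 96 mm, then a steel screw lid 58 mm in diameter from 96 to 128 mm (the lid stays on; it is the place to grip). Origin: centre of the underside; z up. Starts standing on the blue tile, up to 12 mm off its centre.
- holder: Red ceramic spoon holder, loose, about 0.3 to 0.52 kg: an empty open-topped upright box, 56 mm along its x, 92 mm along its y, 100 mm high, walls 7 mm. Origin: centre of the underside; z up. Grip it across the 56 mm. Starts standing on the slate, up to 12 mm off its centre, turned by up to 0.9 rad from the world axes. Its final heading does not matter.
- mill: Dark wooden pepper mill, loose, about 0.19 to 0.33 kg, round, 146 mm high: foot 54 mm in diameter, a waisted body, a narrow neck (32 mm) at 102 mm, then a round head 42 mm in diameter from 102 to 138 mm with an 8 mm high small steel nut on top. Origin: centre of the underside; z up. Starts standing on the green mat, up to 12 mm off its centre.
- mat_green: Round green mat, 112 mm in diameter, 10 mm thick, fixed to the counter: the canister's place. Origin: centre of the underside (its top is 10 mm above).
- tile_blue: Square blue tile, 104 x 104 mm, 10 mm thick, fixed to the counter: the spoon holder's place. Origin: centre of the underside.
- slate_hex: Six-sided black slate, 104 mm across the flats, 10 mm thick, fixed to the counter: the pepper mill's place. Origin: centre of the underside.
- trivet: Folded aluminium trivet of parallel bars, 120 mm (its x) by 104 mm (its y), 10 mm thick, flat on top, fixed to the counter, empty at the start: the free spot. Origin: centre of the underside.
- shaker: Small salt shaker, white with a steel cap, loose, 40 mm in diameter, 73 mm high. A bystander among the mats: leave it alone. Origin: centre of the underside.
- ramekin: Small yellow ramekin, loose, open cup 68 mm in diameter, 42 mm high. A bystander among the mats: leave it alone. Origin: centre of the underside.
- spoon: Black nylon serving spoon, loose, 280 mm long, bowl 60 mm wide and 14 mm high, handle 18 mm wide, lying flat on the far side of the counter, across the view (roughly along world y). A bystander: leave it alone. Origin: underside, middle of its length; x runs along it to the bowl.
Things that resemble listed ones, but are neither listed nor needed, are in the scene too. Of the things like the canister, leave any that is purple or turquoise; of the rest the larger one is meant.

How it is judged:
By the outcome, as a careful person would: the job done as asked, in the order asked, and still so for the second after the job is handed in, with the robot touching nothing.
It also fails if it takes over 120 s, if anything falls off the work surface, if the arm or the gripper's body presses on something with over 40 N, if the wrist force passes 120 N, or if a joint passes its speed limit or range.

## Working session

There is one attempt and no reset: what is moved stays moved. The work goes in short steps, Python scripts to look and compute and a tool call to move; the robot and the scene stay as the last step left them, time stands still between calls to the robot, and variables do not carry over. Pictures are saved under pics/ and viewed, about 12 in all and at most 16, crops included, and the job is handed in when it is done.

Besides the shell and the picture viewer there is one more tool, called after "Call:" as name([rows], argument=value, ...), one row to a line, values as JSON. drive_tool: Moves the arm, as the interface text tells. Its arguments: {"type":"object","properties":{"commands":{"type":"array","items":{"type":"object","properties":{"angular":{"type":"array","items":{"type":"number"}},"travel":{"type":"array","items":{"type":"number"}},"fingers":{"type":"number"}}}},"newtons":{"type":"number"}},"required":["commands"]}

```bash
mkdir -p pics; cat > h.py <<'E'
import numpy as np,cv2
from workcell import *
def cam(n):
    c=get_calibration(n); f=200/np.tan(np.radians(c['fov_y'])/2)
    K=np.array([[f,0,c['cx']],[0,f,c['cy']],[0,0,1.]])
    if 'rvec' in c:
        R=cv2.Rodrigues(np.array(c['rvec'],float))[0]; t=np.array(c['tvec'],float)
    else:
        s=get_state(); T=np.eye(4);T[:3,:3]=cv2.Rodrigues(np.array(s['tcp_rot'],float))[0];T[:3,3]=s['eef_pos']
        M=np.linalg.inv(T@np.array(c['tool_from_camera'])); R=M[:3,:3];t=M[:3,3]
    return K,R,t
def ray(C,u,v,z):
    K,R,t=C; d=R.T@np.linalg.solve(K,[u,v,1.]); o=-R.T@t
    return o+d*(z-o[2])/d[2]
def proj(C,p):
    K,R,t=C; q=K@(R@np.array(p,float)+t); return q[:2]/q[2]
def shot(n,name):
    C=cam(n); im=capture(n); np.save('pics/%s.npy'%name,im); cv2.imwrite('pics/%s.png'%name,im[:,:,::-1]); return C,im
E
python3 - <<'E'
from h import *
print(get_state())
for n in('scene','side','wrist'):
    print(get_calibration(n)); shot(n,n+'0')
E
```

```text
{'time': 0.0, 'q': array([ 1.50858679e+00,  3.85536204e-01,  6.63851105e-03, -4.92114307e-04,
       -1.19398024e+00, -2.58579193e-01]), 'dq': array([-0.00017188,  0.00133143,  0.00110698, -0.00114917,  0.00140331,
        0.00031833]), 'tau': array([ 6.44221673e-04, -3.92290056e+01,  1.88405228e+01,  4.18619648e+00,
       -4.59777730e-03, -5.55921517e-06]), 'eef_pos': array([0.19688461, 0.59257432, 0.23023984]), 'tcp_rot': array([ 3.09913355e+00, -5.01679302e-01, -3.94228751e-04]), 'contact_force': array([0.96188356, 0.56426944, 0.38691788]), 'torque': array([-0.00076557, -0.01679271,  0.04773039]), 'grip_width': 1.0016562310802306}
{'fov_y': 46.16042096312869, 'cx': 326.22405634125533, 'cy': 197.18690425638496, 'rvec': array([ 2.36572349,  0.89383729, -0.29205778]), 'tvec': array([-0.40709682, -0.28148966,  1.67210344])}
{'fov_y': 57.86396241444949, 'cx': 320.62522290397675, 'cy': 188.28292515056685, 'rvec': array([ 0.02223488, -2.86814591,  1.24049234]), 'tvec': array([0.55929241, 0.04856639, 0.96934624])}
{'fov_y': 69.1591584688524, 'cx': 317.97745295034485, 'cy': 199.51878966835346, 'tool_from_camera': array([[ 1.77203046e-03, -9.57445597e-01, -2.88608364e-01,
         7.41276794e-02],
       [ 9.99998391e-01,  1.77723947e-03,  2.43989848e-04,
        -1.47130508e-03],
       [ 2.79319170e-04, -2.88608332e-01,  9.57447206e-01,
        -1.42050756e-01],
       [ 0.00000000e+00,  0.00000000e+00,  0.00000000e+00,
         1.00000000e+00]])}
```

View pics/scene0.png

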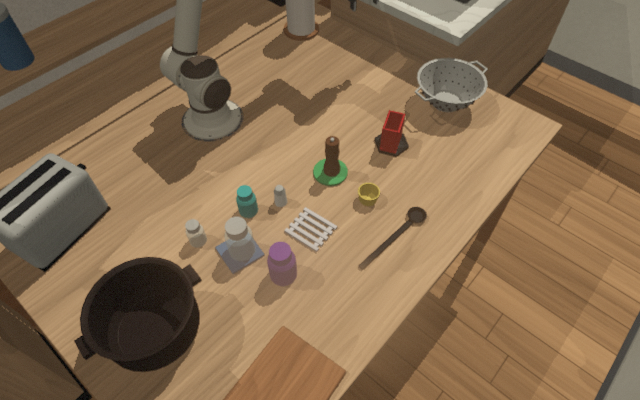

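View pics/side0.png

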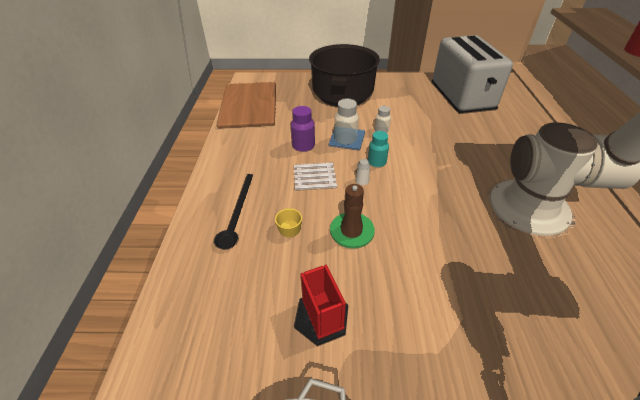

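The scene view shows four canister-like things: clear at (238,240) on the blue tile, small clear at (195,234), turquoise at (247,200) and purple at (282,263). Leaving out the purple and turquoise, the larger clear one is the one on the tile. The mill (332,155) is on the green mat, the holder (393,132) on the slate, and the trivet (310,229) is empty. I'll confirm this in a crop and measure roughly.

```bash
python3 - <<'E'
from h import *
S=cam('scene');D=cam('side')
a=np.load('pics/scene0.npy')[170:300,160:340];b=np.load('pics/side0.npy')[90:200,280:410]
a=cv2.resize(a,None,fx=3,fy=3,interpolation=3)[:390,:540]
b=cv2.resize(b,(260,220),interpolation=3)
o=np.zeros((390,800,3),np.uint8);o[:,:540]=a;o[:220,540:]=b
cv2.imwrite('pics/crop1.png',o[:,:,::-1])
for n,s,d,z in [('can lidtop',(237,226),(347,104),.138),('small',(194,226),(384,110),.1),('mill top',(332,139),(354,187),.152),('trivet',(310,229),(315,177),.01),('ramekin',(369,190),(289,217),.042),('shaker top',(280,187),(364,163),.073),('hold top',(395,118),(320,283),.11),('spoon bowl',(416,214),(226,240),.01),('spoon end',(363,262),(249,177),.01),('purple',(281,250),(303,114),.13),('teal',(246,191),(380,136),.1)]:
    print(n,ray(S,*s,z).round(3),ray(D,*d,z).round(3))
def mask(im,n):
    h=cv2.cvtColor(im,cv2.COLOR_RGB2HSV)
    return {'green':cv2.inRange(h,(50,120,50),(75,255,255)),'blue':cv2.inRange(h,(100,60,50),(125,255,255)),'red':cv2.inRange(h,(0,190,60),(6,255,255))}[n]
for C,nm in((S,'scene0'),(D,'side0')):
    im=np.load('pics/%s.npy'%nm)
    for n in('green','blue','red'):
        m=mask(im,n);k,l,st,ce=cv2.connectedComponentsWithStats(m)
        i=1+np.argmax(st[1:,4]);print(nm,n,st[i],ce[i].round(1),ray(C,*ce[i],.01).round(3))
E
```

```text
can lidtop [ 0.49  -0.297  0.138] [ 0.484 -0.293  0.138]
small [ 0.379 -0.362  0.1  ] [ 0.365 -0.322  0.1  ]
mill top [0.48  0.096 0.152] [0.482 0.091 0.152]
trivet [ 0.583 -0.118  0.01 ] [ 0.578 -0.103  0.01 ]
ramekin [0.637 0.09  0.042] [0.635 0.083 0.042]
shaker top [ 0.444 -0.097  0.073] [ 0.441 -0.091  0.073]
hold top [0.546 0.332 0.11 ] [0.553 0.311 0.11 ]
spoon bowl [0.786 0.133 0.01 ] [0.788 0.132 0.01 ]
spoon end [ 0.768 -0.101  0.01 ] [ 0.77  -0.101  0.01 ]
purple [ 0.624 -0.269  0.13 ] [ 0.615 -0.249  0.13 ]
teal [ 0.397 -0.186  0.1  ] [ 0.391 -0.18   0.1  ]Traceback (most recent call last):
  File "<stdin>", line 17, in <module>
    return _wrapfunc(a, 'argmax', axis=axis, out=out, **kwds)
    return bound(*args, **kwds)
ValueError: attempt to get argmax of an empty sequence
```

View pics/crop1.png

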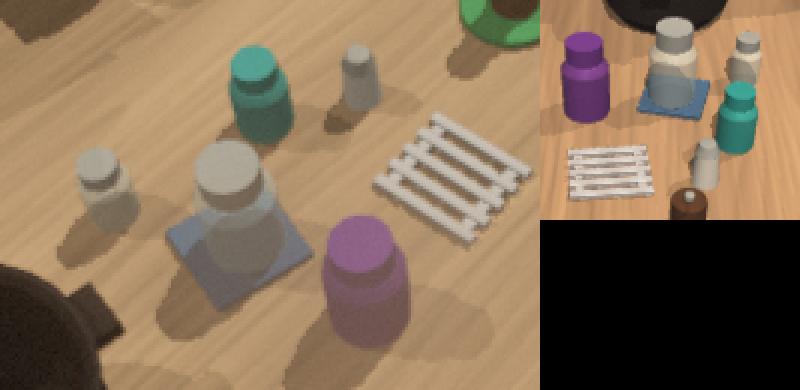

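The crop confirms it: the large clear canister is on the blue tile, and the other clear one is about half its size. I'll move up for a wrist overview.

Call:
drive_tool([
  {"angular": [0, 0, -3.68], "travel": [1, 0.5, -1.5], "fingers": 85},
  {"angular": [0, 0, -3.68], "travel": [2, 1, -2.6], "fingers": 85},
  {"angular": [0, 0, -3.68], "travel": [8.86, 4.28, -2.6], "fingers": 85},
  {"angular": [0, 0, -3.68], "travel": [8.86, 4.28, -2.6], "fingers": 85},
  {"angular": [0, 0, -3.68], "travel": [8.86, 4.28, -2.6], "fingers": 85},
  {"angular": [0, 0, -3.68], "travel": [8.86, 4.28, -2.6], "fingers": 85},
  {"angular": [0, 0, -3.68], "travel": [8.86, 4.28, -2.6], "fingers": 85},
  {"angular": [0, 0, -3.68], "travel": [8.86, 4.28, -2.6], "fingers": 85},
  {"angular": [0, 0, -3.68], "travel": [8.86, 4.28, -2.6], "fingers": 85},
  {"angular": [0, 0, -3.68], "travel": [8.86, 4.28, -2.6], "fingers": 85},
  {"angular": [0, 0, -3.68], "travel": [8.86, 4.28, -2.6], "fingers": 85},
  {"angular": [0, 0, -3.68], "travel": [8.86, 4.28, -2.6], "fingers": 85},
  {"angular": [0, 0, -3.68], "travel": [8.86, 4.28, -2.6], "fingers": 85},
  {"angular": [0, 0, -3.68], "travel": [8.86, 4.28, -2.6], "fingers": 85},
  {"angular": [0, 0, -3.68], "travel": [8.86, 4.28, -2.6], "fingers": 85},
])

```text
time: 1.65
eef_pos: [0.5492, 0.2512, 0.3612]
tcp_rot: [-3.142, -0.003, 0.0]
contact_force: [-0.5, 0.2, 0.6]
grip_width: 0.996
```

```bash
python3 - <<'E'
from h import *
s=get_state();print(s['time'],s['eef_pos'],s['tcp_rot'],s['q'].round(2),abs(s['dq']).max())
shot('wrist','w1')
E
```

```text
1.65 [0.54915672 0.25122122 0.36124485] [-3.14158373e+00 -3.27159762e-03  4.64683184e-04] [ 0.7   0.29  0.19 -0.   -1.47  0.88] 0.002703446310430219
```

View pics/w1.png

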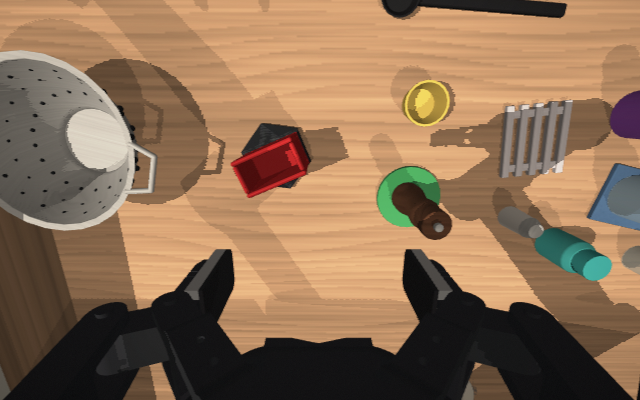

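Wrist view: holder rim around (270,165) on the slate, green mat (408,195), mill nut (438,228), trivet (537,137), ramekin (427,102). Next I measure the trivet, mill and mat.

```bash
cat >> h.py <<'E'
def hsv(im): return cv2.cvtColor(im,cv2.COLOR_RGB2HSV)
def big(m,roi=None):
    if roi: z=np.zeros_like(m);u0,u1,v0,v1=roi;z[v0:v1,u0:u1]=m[v0:v1,u0:u1];m=z
    c=cv2.findContours(m,cv2.RETR_EXTERNAL,cv2.CHAIN_APPROX_NONE)[0]
    return max(c,key=cv2.contourArea)[:,0,:]
def plane(C,pts,z): return np.array([ray(C,u,v,z)[:2] for u,v in pts])
def rect(P):
    (c,s,a)=cv2.minAreaRect((P*1000).astype(np.float32)); return np.array(c)/1000,np.array(s).round(1),a
from scipy.optimize import least_squares
def circ(P,r=None):
    if r: f=lambda p:np.hypot(*(P-p[:2]).T)-r
    else: f=lambda p:np.hypot(*(P-p[:2]).T)-p[2]
    q=least_squares(f,[*P.mean(0),.03],loss='soft_l1',f_scale=.001); return q.x.round(4),np.sqrt(np.mean(q.fun**2)).round(4)
E
python3 - <<'E'
from h import *
C=cam('wrist');im=np.load('pics/w1.npy');h=hsv(im)
print('nut',ray(C,438,228,.156).round(4))
g=big(cv2.inRange(h,(45,90,40),(80,255,255)));P=plane(C,g,.01);print('green',circ(P[cv2.convexHull(g,returnPoints=False)[:,0]]),circ(P,.056))
t=cv2.inRange(h,(0,0,90),(180,55,255));t=cv2.morphologyEx(t,cv2.MORPH_CLOSE,np.ones((9,9)))
t=big(t,(480,590,80,190));print(t.min(0),t.max(0),'trivet',rect(plane(C,t,.01)))
r=big(cv2.inRange(h,(0,150,60),(8,255,255))|cv2.inRange(h,(172,150,60),(180,255,255)),(200,330,100,220))
print('red',rect(plane(C,r,.11)),plane(C,cv2.boxPoints(cv2.minAreaRect(r)),.11))
k=cv2.inRange(h,(0,0,0),(180,255,50));
y=big(cv2.inRange(h,(22,130,60),(35,255,255)));print('ramekin',circ(plane(C,y,.042)))
E
```

```text
nut [0.4814 0.0975 0.156 ]
green (array([0.4805, 0.0929, 0.0554]), np.float64(0.0003)) (array([0.4798, 0.0922, 0.03  ]), np.float64(0.0151))
[501 100] [572 177] trivet (array([ 0.58049988, -0.10921008]), array([118.7, 106.6]), 5.759476661682129)
red (array([0.5530141 , 0.31680328]), array([ 58.2, 100.2]), 23.109722137451172) [[0.56051219 0.37365745]
 [0.59937482 0.28214296]
 [0.54635656 0.25943905]
 [0.50428966 0.35403028]]
ramekin (array([0.6372, 0.0895, 0.0328]), np.float64(0.0008))
```

Call:
drive_tool([
  {"angular": [0, 0, 0], "travel": [-0.7, 1.5, 1], "fingers": 70},
  {"angular": [0, 0, 0], "travel": [-1.36, 3.1, 2.2], "fingers": 70},
  {"angular": [0, 0, 0], "travel": [-1.36, 3.1, 2.2], "fingers": 70},
  {"angular": [0, 0, 0], "travel": [-1.36, 3.1, 2.2], "fingers": 70},
  {"angular": [0, 0, 0], "travel": [-1.36, 3.1, 2.2], "fingers": 70},
  {"angular": [0, 0, 0], "travel": [-1.36, 3.1, 2.2], "fingers": 70},
  {"angular": [0, 0, 0], "travel": [-1.36, 3.1, 2.2], "fingers": 70},
])

```text
time: 2.4
eef_pos: [0.4831, 0.0965, 0.2526]
tcp_rot: [-3.14, -0.003, -0.005]
contact_force: [-0.3, -0.1, -0.2]
grip_width: 0.819
```

```bash
python3 - <<'E'
from h import *
C,im=shot('wrist','w2');s=get_state();print(s['eef_pos'],s['tcp_rot'],s['grip_width'])
cv2.imwrite('pics/w2c.png',cv2.resize(im[60:340,180:460],None,fx=2,fy=2)[:,:,::-1])
E
```

```text
[0.48328222 0.09675695 0.25264019] [-3.14026768e+00 -2.96282419e-03 -4.73024298e-03] 0.8192817932061117
```

View pics/w2c.png

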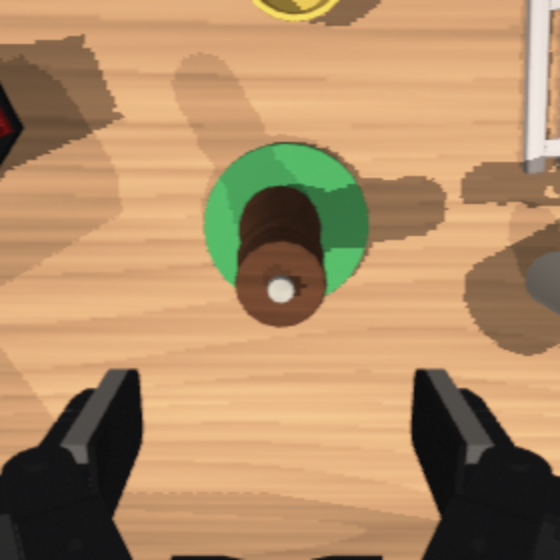

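```bash
python3 - <<'E'
from h import *
C=cam('wrist');im=np.load('pics/w2.npy');h=hsv(im);s=get_state()
print(s['eef_pos'],s['dq'].round(4),'nut',ray(C,320.5,204.5,.156).round(4))
hd=cv2.inRange(h,(0,60,45),(14,200,140))
g=big(cv2.inRange(h,(45,90,40),(80,255,255)));P=plane(C,g,.01);print('green',circ(P[cv2.convexHull(g,returnPoints=False)[:,0]]))
E
```

```text
[0.48328222 0.09675695 0.25264019] [ 0.0016  0.007   0.0032 -0.0037 -0.0002  0.0005] nut [0.4817 0.0958 0.156 ]
green (array([0.4797, 0.0919, 0.0552]), np.float64(0.0002))
```

Call:
drive_tool([
  {"angular": [0, 0, 0], "travel": [-0.03, 0.02, 0.7], "fingers": 70},
  {"angular": [0, 0, 0], "travel": [-0.03, 0.02, 1.4], "fingers": 70},
  {"angular": [0, 0, 0], "travel": [-0.03, 0.02, 2.0], "fingers": 70},
  {"angular": [0, 0, 0], "travel": [-0.03, 0.02, 2.5], "fingers": 70},
  {"angular": [0, 0, 0], "travel": [-0.03, 0.02, 2.87], "fingers": 70},
  {"angular": [0, 0, 0], "travel": [-0.03, 0.02, 2.87], "fingers": 60},
  {"angular": [0, 0, 0], "travel": [-0.03, 0.02, 2.87], "fingers": 50},
  {"angular": [0, 0, 0], "travel": [-0.03, 0.02, 2.87], "fingers": 44},
  {"angular": [0, 0, 0], "travel": [-0.03, 0.02, 2.87], "fingers": 30},
  {"angular": [0, 0, 0], "travel": [-0.03, 0.02, 2.87], "fingers": 30},
  {"angular": [0, 0, 0], "travel": [-0.03, 0.02, 2.87], "fingers": 30},
  {"angular": [0, 0, 0], "travel": [-0.03, 0.02, 2.87], "fingers": 30},
  {"angular": [0, 0, 0], "travel": [-0.03, 0.02, 2.87], "fingers": 30},
], newtons=35)

```text
time: 3.75
eef_pos: [0.4819, 0.095, 0.1094]
tcp_rot: [-3.14, -0.001, -0.006]
contact_force: [-0.2, 0.6, 6.3]
grip_width: 0.481
```

Call:
drive_tool([
  {"angular": [0, 0, 0], "travel": [0, 0, -0.2], "fingers": 30},
  {"angular": [0, 0, 0], "travel": [0, 0, -0.6], "fingers": 30},
  {"angular": [0, 0, 0], "travel": [0, 0, -1.1], "fingers": 30},
  {"angular": [0, 0, 0], "travel": [0.1, 0.2, -1.5], "fingers": 30},
  {"angular": [0, 0, 0], "travel": [0.3, 0.6, -1.8], "fingers": 30},
  {"angular": [0, 0, 0], "travel": [0.6, 1.2, -2], "fingers": 30},
  {"angular": [0, 0, 0], "travel": [0.9, 1.8, -2], "fingers": 30},
  {"angular": [0, 0, 0], "travel": [1.2, 2.5, -2], "fingers": 30},
  {"angular": [0, 0, 0], "travel": [1.5, 3.1, -2], "fingers": 30},
  {"angular": [0, 0, 0], "travel": [1.75, 3.65, -1.8], "fingers": 30},
  {"angular": [0, 0, 0], "travel": [1.92, 3.95, -1.4], "fingers": 30},
  {"angular": [0, 0, 0], "travel": [1.97, 4.08, -1.1], "fingers": 30},
  {"angular": [0, 0, 0], "travel": [1.97, 4.08, -0.9], "fingers": 30},
  {"angular": [0, 0, 0], "travel": [1.97, 4.08, -0.8], "fingers": 30},
  {"angular": [0, 0, 0], "travel": [1.97, 4.08, -0.8], "fingers": 30},
])

```text
time: 5.25
eef_pos: [0.5784, -0.1092, 0.1472]
tcp_rot: [-3.142, -0.001, 0.003]
contact_force: [0.7, 0.2, -2.2]
grip_width: 0.484
```

```bash
python3 - <<'E'
from h import *
s=get_state();print(s['eef_pos'],s['tcp_rot'],s['contact_force'],s['grip_width'])
C,im=shot('wrist','w3');D,b=shot('side','s3')
h=hsv(im)
g=big(cv2.inRange(h,(45,90,40),(80,255,255)));P=plane(C,g,.01);print('green',circ(P))
t=cv2.inRange(h,(0,0,90),(180,55,255));t=cv2.morphologyEx(t,cv2.MORPH_CLOSE,np.ones((13,13)))
g=big(cv2.inRange(h,(0,0,90),(180,55,255)),(180,460,60,260));print(g.min(0),g.max(0))
o=np.zeros((400,800,3),np.uint8);o[:,:400]=im[:,120:520];o[:,400:]=cv2.resize(b[100:300,250:450],None,fx=2,fy=2);cv2.imwrite('pics/c3.png',o[:,:,::-1])
E
```

```text
[ 0.57836867 -0.10916494  0.14723632] [-3.14152688e+00 -1.37420659e-03  2.94558948e-03] [ 0.71545358  0.24668753 -2.20776012] 0.48350165690661023
green (array([0.4818, 0.0888, 0.056 ]), np.float64(0.0063))
[263 122] [378 259]
```

View pics/c3.png

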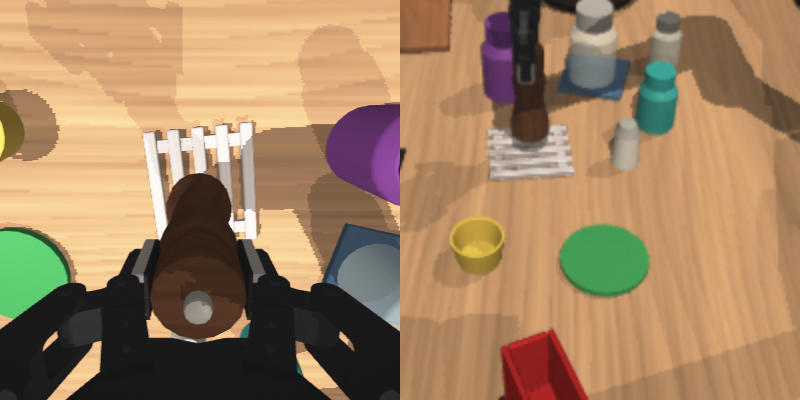

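```bash
python3 - <<'E'
from h import *
C=cam('wrist')
for z in(.01,): 
    p=[ray(C,u,v,z)[:2] for u,v in((263,132),(373,122),(377,237))];print(p,(p[0]+p[2])/2)
print('nut',ray(C,318,308,.194))
E
```

```text
[array([ 0.63590799, -0.05585775]), array([ 0.64536758, -0.15922403]), array([ 0.52857012, -0.17016596])] [ 0.58223906 -0.11301186]
nut [ 0.58026395 -0.10803927  0.194     ]
```

Call:
drive_tool([
  {"angular": [0, 0, 0], "travel": [0.03, 0.04, 0.2], "fingers": 30},
  {"angular": [0, 0, 0], "travel": [0.03, 0.04, 0.4], "fingers": 30},
  {"angular": [0, 0, 0], "travel": [0.03, 0.04, 0.55], "fingers": 30},
  {"angular": [0, 0, 0], "travel": [0.03, 0.04, 0.66], "fingers": 30},
  {"angular": [0, 0, 0], "travel": [0.03, 0.04, 0.71], "fingers": 30},
  {"angular": [0, 0, 0], "travel": [0.03, 0.04, 0.74], "fingers": 30},
  {"angular": [0, 0, 0], "travel": [0.03, 0.04, 0.75], "fingers": 30},
  {"angular": [0, 0, 0], "travel": [0.03, 0.04, 0.75], "fingers": 30},
])

```text
time: 6.15
eef_pos: [0.5808, -0.1117, 0.1105]
tcp_rot: [3.142, 0.001, 0.001]
contact_force: [-0.2, -0.9, -2.3]
grip_width: 0.48
```

Call:
drive_tool([
  {"angular": [0, 0, 0], "travel": [0, 0, 0.015], "fingers": 30},
  {"angular": [0, 0, 0], "travel": [0, 0, 0.03], "fingers": 30},
  {"angular": [0, 0, 0], "travel": [0, 0, 0.03], "fingers": 30},
])

```text
time: 6.45
eef_pos: [0.5809, -0.1117, 0.1095]
tcp_rot: [3.141, 0.001, 0.001]
contact_force: [-1.2, -0.4, -0.5]
grip_width: 0.484
```

Force dropped: it's resting on the trivet. Release and rise.

Call:
drive_tool([
  {"angular": [0, 0, 0], "travel": [0, 0, 0.01], "fingers": 46},
  {"angular": [0, 0, 0], "travel": [0, 0, 0.01], "fingers": 55},
  {"angular": [0, 0, 0], "travel": [0, 0, 0.01], "fingers": 65},
  {"angular": [0, 0, 0], "travel": [0, 0, 0.01], "fingers": 70},
  {"angular": [0, 0, 0], "travel": [0, 0, 0.01], "fingers": 70},
  {"angular": [0, 0, 0], "travel": [0, 0, -0.5], "fingers": 70},
  {"angular": [0, 0, 0], "travel": [0, 0, -1.3], "fingers": 70},
  {"angular": [0, 0, 0], "travel": [0, 0, -2.2], "fingers": 80},
  {"angular": [0, 0, 0], "travel": [0, 0, -3], "fingers": 80},
  {"angular": [0, 0, 0], "travel": [-1, 2, -3], "fingers": 80},
  {"angular": [0, 0, 0], "travel": [-1.86, 3.7, -3], "fingers": 80},
  {"angular": [0, 0, 0], "travel": [-1.86, 3.7, -3], "fingers": 80},
  {"angular": [0, 0, 0], "travel": [-1.86, 3.7, -3], "fingers": 80},
  {"angular": [0, 0, 0], "travel": [-1.86, 3.7, -3], "fingers": 80},
  {"angular": [0, 0, 0], "travel": [-1.86, 3.7, -3], "fingers": 80},
  {"angular": [0, 0, 0], "travel": [-1.86, 3.7, -3], "fingers": 80},
])

```text
time: 8.05
eef_pos: [0.4879, -0.2963, 0.2588]
tcp_rot: [-3.141, -0.001, -0.0]
contact_force: [0.7, -0.0, 0.4]
grip_width: 0.935
```

```bash
python3 - <<'E'
from h import *
s=get_state();print(s['eef_pos'],s['tcp_rot'],s['contact_force'],s['grip_width'])
C,im=shot('wrist','w4')
cv2.imwrite('pics/w4.png',cv2.resize(im[50:350,100:500],None,fx=2,fy=2)[:,:,::-1])
E
```

```text
[ 0.48794037 -0.29625983  0.25875238] [-3.14138941e+00 -8.18460017e-04 -2.63237556e-04] [ 0.66755142 -0.04112322  0.43663811] 0.9349525968638478
```

View pics/w4.png

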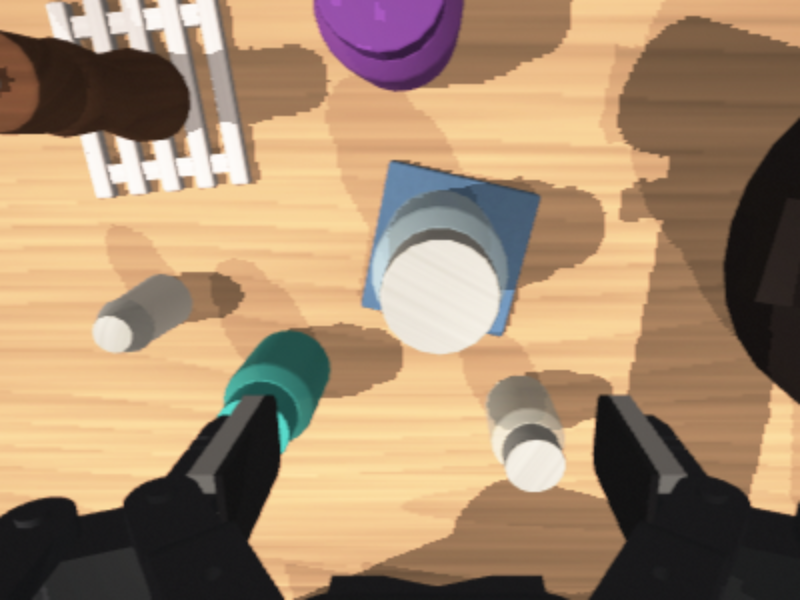

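```bash
python3 - <<'E'
from h import *
C=cam('wrist');im=np.load('pics/w4.npy');h=hsv(im)
g=big(cv2.inRange(h,(0,0,170),(180,45,255)),(280,360,160,230));print(g.min(0),g.max(0),'lid',circ(plane(C,g,.138)))
p=plane(C,[(100+a/2,50+b/2) for a,b in((391,160),(540,196),(500,335),(362,303))],.01);print(p,p.mean(0),[np.hypot(*(p[i]-p[i-1])) for i in range(4)])
E
```

```text
[286 160] [350 226] lid (array([ 0.486 , -0.2949,  0.0291]), np.float64(0.0034))
[[ 0.54021627 -0.26495271]
 [ 0.51712964 -0.36398095]
 [ 0.41829306 -0.34074147]
 [ 0.44195756 -0.24263395]] [ 0.47939913 -0.30307727] [np.float64(0.10076161073750659), np.float64(0.1016837552932695), np.float64(0.10153198384455382), np.float64(0.10092121974747083)]
```

Call:
drive_tool([
  {"angular": [0, 0, 0], "travel": [-0.04, -0.03, 0.8], "fingers": 80},
  {"angular": [0, 0, 0], "travel": [-0.04, -0.03, 1.6], "fingers": 80},
  {"angular": [0, 0, 0], "travel": [-0.04, -0.03, 2.3], "fingers": 80},
  {"angular": [0, 0, 0], "travel": [-0.04, -0.03, 2.8], "fingers": 80},
  {"angular": [0, 0, 0], "travel": [-0.04, -0.03, 3.1], "fingers": 80},
  {"angular": [0, 0, 0], "travel": [-0.04, -0.03, 3.2], "fingers": 75},
  {"angular": [0, 0, 0], "travel": [-0.04, -0.03, 3.2], "fingers": 68},
  {"angular": [0, 0, 0], "travel": [-0.04, -0.03, 3.2], "fingers": 62},
  {"angular": [0, 0, 0], "travel": [-0.04, -0.03, 3.2], "fingers": 50},
  {"angular": [0, 0, 0], "travel": [-0.04, -0.03, 3.2], "fingers": 45},
  {"angular": [0, 0, 0], "travel": [-0.04, -0.03, 3.2], "fingers": 45},
  {"angular": [0, 0, 0], "travel": [-0.04, -0.03, 3.2], "fingers": 45},
  {"angular": [0, 0, 0], "travel": [-0.04, -0.03, 3.2], "fingers": 45},
], newtons=50)

```text
time: 9.4
eef_pos: [0.487, -0.2959, 0.1006]
tcp_rot: [3.14, 0.001, 0.006]
contact_force: [-0.5, -1.3, 5.3]
grip_width: 0.664
```

Call:
drive_tool([
  {"angular": [0, 0, 0], "travel": [0, 0, -0.2], "fingers": 45},
  {"angular": [0, 0, 0], "travel": [0, 0, -0.6], "fingers": 45},
  {"angular": [0, 0, 0], "travel": [0, 0, -1.2], "fingers": 45},
  {"angular": [0, 0, 0], "travel": [0, 0, -1.9], "fingers": 45},
  {"angular": [0, 0, 0], "travel": [-0.1, -0.2, -2.4], "fingers": 45},
  {"angular": [0, 0, 0], "travel": [-0.2, -0.7, -2.6], "fingers": 45},
  {"angular": [0, 0, 0], "travel": [-0.3, -1.4, -2.6], "fingers": 45},
  {"angular": [0, 0, 0], "travel": [-0.3, -2.2, -2.6], "fingers": 45},
  {"angular": [0, 0, 0], "travel": [-0.3, -3, -2.6], "fingers": 45},
  {"angular": [0, 0, 0], "travel": [-0.3, -3.8, -2.6], "fingers": 45},
  {"angular": [0, 0, 0], "travel": [-0.3, -4.6, -2.6], "fingers": 45},
  {"angular": [0, 0, 0], "travel": [-0.3, -5.4, -2.6], "fingers": 45},
  {"angular": [0, 0, 0], "travel": [-0.25, -6.2, -2.6], "fingers": 45},
  {"angular": [0, 0, 0], "travel": [-0.2, -6.9, -2.4], "fingers": 45},
  {"angular": [0, 0, 0], "travel": [-0.15, -7.4, -2], "fingers": 45},
  {"angular": [0, 0, 0], "travel": [-0.13, -7.65, -1.6], "fingers": 45},
  {"angular": [0, 0, 0], "travel": [-0.13, -7.75, -1.2], "fingers": 45},
  {"angular": [0, 0, 0], "travel": [-0.13, -7.75, -0.9], "fingers": 45},
  {"angular": [0, 0, 0], "travel": [-0.13, -7.75, -0.8], "fingers": 45},
  {"angular": [0, 0, 0], "travel": [-0.13, -7.75, -0.8], "fingers": 45},
])

```text
time: 11.4
eef_pos: [0.4776, 0.0918, 0.1376]
tcp_rot: [3.14, -0.0, -0.006]
contact_force: [-0.4, 0.4, -4.7]
grip_width: 0.664
```

```bash
python3 - <<'E'
from h import *
s=get_state();print(s['eef_pos'],s['tcp_rot'],s['contact_force'],s['grip_width'])
C,im=shot('wrist','w5');D,b=shot('side','s5')
h=hsv(im);g=big(cv2.inRange(h,(45,90,40),(80,255,255)));hh=cv2.convexHull(g)[:,0];print('green',circ(plane(C,hh,.01),.056))
t=hsv(b);g=big(cv2.inRange(t,(45,90,40),(80,255,255)));hh=cv2.convexHull(g)[:,0];print('green side',circ(plane(D,hh,.01),.056))
o=np.zeros((400,800,3),np.uint8);o[:,:400]=im[:,120:520];o[:,400:]=cv2.resize(b[100:300,250:450],None,fx=2,fy=2);cv2.imwrite('pics/c5.png',o[:,:,::-1])
S=cam('scene');b=np.load('pics/s3.npy');g=big(cv2.inRange(hsv(b),(45,90,40),(80,255,255)));print('clear side',circ(plane(D,g,.01)))
E
```

```text
[0.47760744 0.09182198 0.13761006] [ 3.14023756e+00 -3.45842723e-04 -6.06480544e-03] [-0.35722826  0.43161773 -4.65189213] 0.6641847607961647
green (array([0.4787, 0.0914, 0.03  ]), np.float64(0.0007))
green side (array([0.4797, 0.0937, 0.03  ]), np.float64(0.001))
clear side (array([0.4796, 0.0928, 0.0556]), np.float64(0.0012))
```

View pics/c5.png

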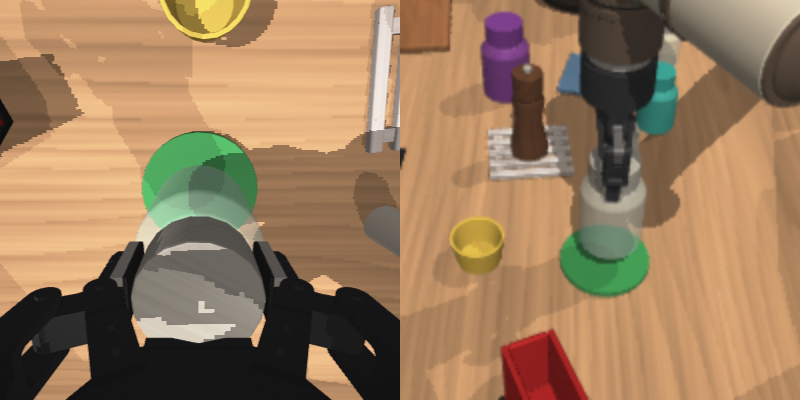

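Call:
drive_tool([
  {"angular": [0, 0, 0], "travel": [0.05, -0.01, 0.2], "fingers": 45},
  {"angular": [0, 0, 0], "travel": [0.05, -0.01, 0.4], "fingers": 45},
  {"angular": [0, 0, 0], "travel": [0.05, -0.01, 0.55], "fingers": 45},
  {"angular": [0, 0, 0], "travel": [0.05, -0.01, 0.65], "fingers": 45},
  {"angular": [0, 0, 0], "travel": [0.05, -0.01, 0.69], "fingers": 45},
  {"angular": [0, 0, 0], "travel": [0.05, -0.01, 0.71], "fingers": 45},
  {"angular": [0, 0, 0], "travel": [0.05, -0.01, 0.725], "fingers": 45},
  {"angular": [0, 0, 0], "travel": [0.05, -0.01, 0.725], "fingers": 45},
])

```text
time: 12.3
eef_pos: [0.4817, 0.0929, 0.1028]
tcp_rot: [-3.141, -0.001, -0.001]
contact_force: [-1.1, -0.1, -4.0]
grip_width: 0.668
```

Call:
drive_tool([
  {"angular": [0, 0, 0], "travel": [-0.02, 0, 0.015], "fingers": 45},
  {"angular": [0, 0, 0], "travel": [-0.02, 0, 0.03], "fingers": 45},
  {"angular": [0, 0, 0], "travel": [-0.02, 0, 0.03], "fingers": 45},
])

```text
time: 12.6
eef_pos: [0.4804, 0.0928, 0.1011]
tcp_rot: [-3.142, -0.001, 0.0]
contact_force: [-0.4, -0.0, -4.8]
grip_width: 0.665
```

Call:
drive_tool([
  {"angular": [0, 0, 0], "travel": [0, 0, 0.015], "fingers": 45},
  {"angular": [0, 0, 0], "travel": [0, 0, 0.03], "fingers": 45},
  {"angular": [0, 0, 0], "travel": [0, 0, 0.03], "fingers": 45},
])

```text
time: 12.9
eef_pos: [0.481, 0.0929, 0.1005]
tcp_rot: [3.142, 0.001, 0.002]
contact_force: [-1.9, -1.1, 4.7]
grip_width: 0.667
```

Call:
drive_tool([
  {"angular": [0, 0, 0], "travel": [0, 0, 0], "fingers": 60},
  {"angular": [0, 0, 0], "travel": [0, 0, 0], "fingers": 68},
  {"angular": [0, 0, 0], "travel": [0, 0, 0], "fingers": 76},
  {"angular": [0, 0, 0], "travel": [0, 0, 0], "fingers": 80},
  {"angular": [0, 0, 0], "travel": [0, 0, -0.5], "fingers": 80},
  {"angular": [0, 0, 0], "travel": [0, 0, -1.3], "fingers": 80},
  {"angular": [0, 0, 0], "travel": [0, 0, -2.2], "fingers": 80},
  {"angular": [0, 0, 0], "travel": [0, 0, -3.2], "fingers": 80},
  {"angular": [0, 0, 13.4], "travel": [1.44, -4.49, -3.2], "fingers": 80},
  {"angular": [0, 0, 13.4], "travel": [1.44, -4.49, -3.2], "fingers": 80},
  {"angular": [0, 0, 13.4], "travel": [1.44, -4.49, -3.2], "fingers": 80},
  {"angular": [0, 0, 13.4], "travel": [1.44, -4.49, -3.2], "fingers": 80},
  {"angular": [0, 0, 13.4], "travel": [1.44, -4.49, -3.2], "fingers": 80},
  {"angular": [0, 0, 13.4], "travel": [1.44, -4.49, -3.2], "fingers": 80},
  {"angular": [0, 0, 13.4], "travel": [1.44, -4.49, -3.2], "fingers": 80},
  {"angular": [0, 0, 13.4], "travel": [1.44, -4.49, -3.2], "fingers": 80},
  {"angular": [0, 0, 13.4], "travel": [1.44, -4.49, -3.2], "fingers": 80},
  {"angular": [0, 0, 13.4], "travel": [1.44, -4.49, -3.2], "fingers": 80},
  {"angular": [0, 0, 13.4], "travel": [1.44, -4.49, -3.2], "fingers": 80},
])

```text
time: 14.8
eef_pos: [0.5525, 0.3173, 0.2596]
tcp_rot: [-2.621, 1.731, 0.0]
contact_force: [0.1, -0.4, 0.7]
grip_width: 0.936
```

```bash
python3 - <<'E'
from h import *
s=get_state();print(s['time'],s['eef_pos'],s['tcp_rot'],s['contact_force'],s['grip_width'])
C,im=shot('wrist','w6')
D,b=shot('side','s6');g=big(cv2.inRange(hsv(b),(45,90,40),(80,255,255)));print(circ(plane(D,cv2.convexHull(g)[:,0],.01),.056))
cv2.imwrite('pics/w6.png',cv2.resize(im[60:360,120:520],None,fx=2,fy=2)[:,:,::-1])
E
```

```text
14.8 [0.55245687 0.31727037 0.25955323] [-2.62136457e+00  1.73136126e+00  3.52196203e-06] [ 0.12540382 -0.41994964  0.68445985] 0.936278630913825
(array([0.4797, 0.0936, 0.03  ]), np.float64(0.0008))
```

View pics/w6.png

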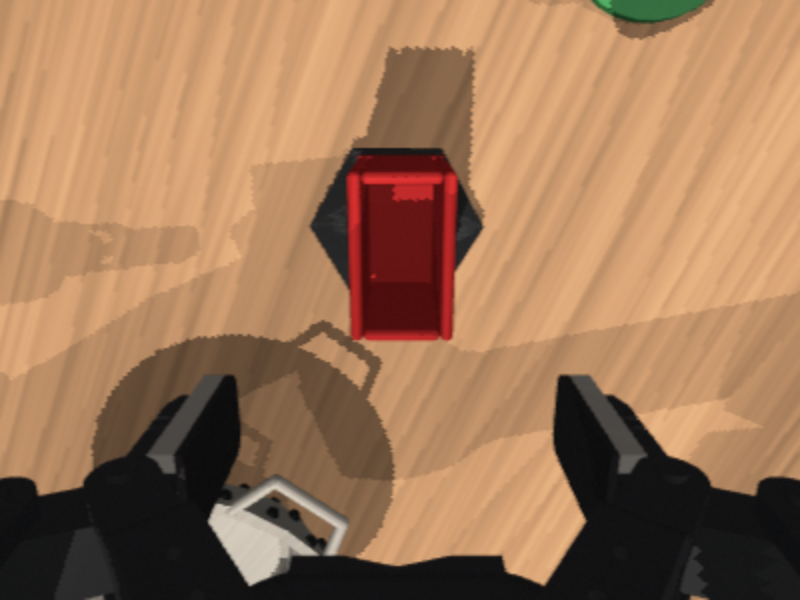

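```bash
python3 - <<'E'
from h import *
C=cam('wrist');s=get_state()
f=lambda L,z:plane(C,[(120+a/2,60+b/2) for a,b in L],z)
p=f([(348,172),(458,172),(453,340),(351,340)],.11);print(p.round(4),'c',p.mean(0),[np.hypot(*(p[i]-p[i-1])).round(4) for i in range(4)])
d=p[1]-p[0]+p[2]-p[3];print('jaw ang',np.degrees(np.arctan2(*d[::-1])))
R=cv2.Rodrigues(s['tcp_rot'])[0]; print('tool X,Y',R[:2,0],R[:2,1]); e=np.r_[p.mean(0),.11]-s['eef_pos'];print('err tool',R.T@e)
print('colander handle',f([(275,478),(345,520)],.09))
q=f([(311,226),(482,226)],.01);print('slate',q,q.mean(0),np.hypot(*(q[0]-q[1])))
E
```

```text
[[0.5915 0.29  ]
 [0.5412 0.2685]
 [0.5057 0.3513]
 [0.5565 0.373 ]] c [0.54875435 0.32068371] [np.float64(0.0901), np.float64(0.0547), np.float64(0.0901), np.float64(0.0553)]
jaw ang -156.83155936844457
tool X,Y [ 0.39187589 -0.92001809] [-0.92001809 -0.39187589]
err tool [-0.00460272  0.00205925  0.14959822]
colander handle [[0.56375585 0.4865222 ]
 [0.51188438 0.49845094]]
slate [[0.60436863 0.34740276]
 [0.49651997 0.30124684]] [0.5504443 0.3243248] 0.11731028240226281
```

Call:
drive_tool([
  {"angular": [0, 0, 0], "travel": [-0.09, 0.04, 0.8], "fingers": 80},
  {"angular": [0, 0, 0], "travel": [-0.09, 0.04, 1.6], "fingers": 80},
  {"angular": [0, 0, 0], "travel": [-0.09, 0.04, 2.2], "fingers": 80},
  {"angular": [0, 0, 0], "travel": [-0.09, 0.04, 2.8], "fingers": 80},
  {"angular": [0, 0, 0], "travel": [-0.09, 0.04, 3.4], "fingers": 80},
  {"angular": [0, 0, 0], "travel": [-0.09, 0.04, 3.8], "fingers": 80},
  {"angular": [0, 0, 0], "travel": [-0.09, 0.04, 4.0], "fingers": 75},
  {"angular": [0, 0, 0], "travel": [-0.09, 0.04, 4.0], "fingers": 67},
  {"angular": [0, 0, 0], "travel": [-0.09, 0.04, 4.0], "fingers": 60},
  {"angular": [0, 0, 0], "travel": [-0.09, 0.04, 4.0], "fingers": 45},
  {"angular": [0, 0, 0], "travel": [-0.09, 0.04, 4.0], "fingers": 45},
  {"angular": [0, 0, 0], "travel": [-0.09, 0.04, 4.0], "fingers": 45},
  {"angular": [0, 0, 0], "travel": [-0.09, 0.04, 4.0], "fingers": 45},
  {"angular": [0, 0, 0], "travel": [-0.09, 0.04, 4.0], "fingers": 45},
], newtons=50)

```text
time: 16.3
eef_pos: [0.549, 0.3209, 0.0611]
tcp_rot: [-2.619, 1.732, -0.001]
contact_force: [-3.4, -0.6, 6.4]
grip_width: 0.652
```

Call:
drive_tool([
  {"angular": [0, 0, 0], "travel": [0, 0, -0.2], "fingers": 45},
  {"angular": [0, 0, 0], "travel": [0, 0, -0.6], "fingers": 45},
  {"angular": [0, 0, 0], "travel": [0, 0, -1.3], "fingers": 45},
  {"angular": [0, 0, 0], "travel": [0, 0, -2.1], "fingers": 45},
  {"angular": [0, 0, 0], "travel": [0, 0, -2.9], "fingers": 45},
  {"angular": [0, 0, 0.5], "travel": [0.2, 0.1, -3.4], "fingers": 45},
  {"angular": [0, 0, 1.1], "travel": [0.7, 0.4, -3.6], "fingers": 45},
  {"angular": [0, 0, 1.7], "travel": [1.4, 0.8, -3.6], "fingers": 45},
  {"angular": [0, 0, 2.3], "travel": [2.1, 1.2, -3.6], "fingers": 45},
  {"angular": [0, 0, 2.9], "travel": [2.9, 1.65, -3.6], "fingers": 45},
  {"angular": [0, 0, 3.5], "travel": [3.7, 2.1, -3.6], "fingers": 45},
  {"angular": [0, 0, 4.1], "travel": [4.5, 2.55, -3.6], "fingers": 45},
  {"angular": [0, 0, 4.7], "travel": [5.3, 3, -3.6], "fingers": 45},
  {"angular": [0, 0, 5.3], "travel": [6.1, 3.45, -3.6], "fingers": 45},
  {"angular": [0, 0, 5.9], "travel": [6.9, 3.9, -3.6], "fingers": 45},
  {"angular": [0, 0, 6.5], "travel": [7.6, 4.3, -3.6], "fingers": 45},
  {"angular": [0, 0, 7], "travel": [8.2, 4.63, -3.6], "fingers": 45},
  {"angular": [0, 0, 7.26], "travel": [8.6, 4.86, -3.6], "fingers": 45},
  {"angular": [0, 0, 7.26], "travel": [8.74, 4.94, -3.6], "fingers": 45},
  {"angular": [0, 0, 7.26], "travel": [8.74, 4.94, -3.6], "fingers": 45},
])

```text
time: 18.3
eef_pos: [0.4919, -0.1788, 0.239]
tcp_rot: [1.947, -2.465, -0.001]
contact_force: [0.0, -0.2, -5.3]
grip_width: 0.651
```

```bash
cat > t.py <<'E'
from h import *
def tile(C,im,nm):
    h=hsv(im);m=cv2.morphologyEx(cv2.inRange(h,(98,70,40),(125,255,255)),cv2.MORPH_OPEN,np.ones((3,3)))
    g=big(m);P=plane(C,g,.01);print(nm,len(g),'tile',rect(P),P.mean(0).round(4))
E
python3 - <<'E'
from t import *
s=get_state();print(s['time'],s['eef_pos'],s['tcp_rot'],s['contact_force'],s['grip_width'])
C,im=shot('wrist','w7');tile(C,im,'wrist')
D,b=shot('side','s7');tile(D,b,'side')
E=cam('scene');tile(E,shot('scene','sc7')[1],'scene')
# slate, now clear
m=cv2.inRange(hsv(b),(0,0,0),(180,255,60));g=big(m,(260,380,250,370));P=plane(D,g,.01);print('slate side',g.min(0),g.max(0),circ(P),P.mean(0))
o=np.zeros((400,800,3),np.uint8);o[:,:400]=im[:,120:520];o[:,400:]=cv2.resize(b[150:350,220:420],None,fx=2,fy=2);cv2.imwrite('pics/c7.png',o[:,:,::-1])
E
```

```text
18.3 [ 0.49188901 -0.17878816  0.23899876] [ 1.94704955e+00 -2.46519848e+00 -1.44015505e-03] [ 0.00577361 -0.20249278 -5.2672677 ] 0.650731427630982
wrist 359 tile (array([ 0.47834589, -0.30255478]), array([102.3, 101.8]), 77.38284301757812) [ 0.4779 -0.3044]
side 90 tile (array([ 0.47900076, -0.30052838]), array([106.2, 101.1]), 77.0197982788086) [ 0.4787 -0.2991]
scene 128 tile (array([-0.94510168, -0.27087006]), array([113.5, 381.5]), 77.4427490234375) [-0.921  -0.2665]
slate side [294 290] [347 345] (array([0.5514, 0.324 , 0.0538]), np.float64(0.0025)) [0.55108558 0.32528302]
```

View pics/c7.png

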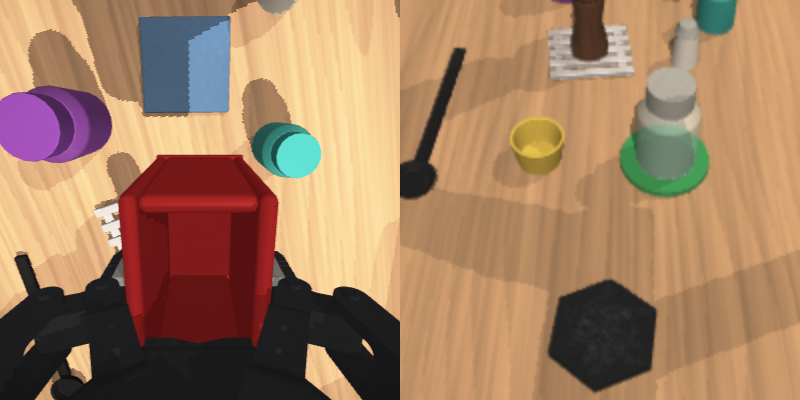

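Call:
drive_tool([
  {"angular": [0, 0, -0.14], "travel": [0.3, -0.05, 0], "fingers": 45},
  {"angular": [0, 0, -0.14], "travel": [0.9, -0.12, 0], "fingers": 45},
  {"angular": [0, 0, -0.14], "travel": [1.6, -0.2, 0], "fingers": 45},
  {"angular": [0, 0, -0.14], "travel": [2.1, -0.28, 0.1], "fingers": 45},
  {"angular": [0, 0, -0.14], "travel": [2.4, -0.32, 0.4], "fingers": 45},
  {"angular": [0, 0, -0.14], "travel": [2.47, -0.32, 0.9], "fingers": 45},
  {"angular": [0, 0, -0.14], "travel": [2.47, -0.32, 1.5], "fingers": 45},
  {"angular": [0, 0, -0.14], "travel": [2.47, -0.32, 2.1], "fingers": 45},
  {"angular": [0, 0, -0.14], "travel": [2.47, -0.32, 2.6], "fingers": 45},
  {"angular": [0, 0, -0.14], "travel": [2.47, -0.32, 2.9], "fingers": 45},
  {"angular": [0, 0, -0.14], "travel": [2.47, -0.32, 3.1], "fingers": 45},
  {"angular": [0, 0, -0.14], "travel": [2.47, -0.32, 3.2], "fingers": 45},
  {"angular": [0, 0, -0.14], "travel": [2.47, -0.32, 3.2], "fingers": 45},
])

```text
time: 19.75
eef_pos: [0.48, -0.3015, 0.0795]
tcp_rot: [1.966, -2.45, -0.0]
contact_force: [-0.5, 0.2, -4.2]
grip_width: 0.652
```

Call:
drive_tool([
  {"angular": [0, 0, 0], "travel": [0.02, 0.01, 0.12], "fingers": 45},
  {"angular": [0, 0, 0], "travel": [0.02, 0.01, 0.22], "fingers": 45},
  {"angular": [0, 0, 0], "travel": [0.02, 0.01, 0.29], "fingers": 45},
  {"angular": [0, 0, 0], "travel": [0.02, 0.01, 0.33], "fingers": 45},
  {"angular": [0, 0, 0], "travel": [0.02, 0.01, 0.35], "fingers": 45},
  {"angular": [0, 0, 0], "travel": [0.02, 0.01, 0.35], "fingers": 45},
])

```text
time: 20.35
eef_pos: [0.4789, -0.3029, 0.062]
tcp_rot: [1.965, -2.452, -0.0]
contact_force: [-0.6, 0.8, -5.4]
grip_width: 0.649
```

Call:
drive_tool([
  {"angular": [0, 0, 0], "travel": [0, 0, 0.015], "fingers": 45},
  {"angular": [0, 0, 0], "travel": [0, 0, 0.03], "fingers": 45},
  {"angular": [0, 0, 0], "travel": [0, 0, 0.03], "fingers": 45},
])

```text
time: 20.65
eef_pos: [0.4791, -0.3029, 0.0611]
tcp_rot: [-1.965, 2.451, -0.001]
contact_force: [-1.8, -0.3, -1.5]
grip_width: 0.649
```

Call:
drive_tool([
  {"angular": [0, 0, 0], "travel": [0, 0, 0.03], "fingers": 60},
  {"angular": [0, 0, 0], "travel": [0, 0, 0.03], "fingers": 68},
  {"angular": [0, 0, 0], "travel": [0, 0, 0.03], "fingers": 76},
  {"angular": [0, 0, 0], "travel": [0, 0, 0.03], "fingers": 80},
  {"angular": [0, 0, 0], "travel": [0, 0, -0.4], "fingers": 80},
  {"angular": [0, 0, 0], "travel": [0, 0, -1.2], "fingers": 80},
  {"angular": [0, 0, 0], "travel": [0, 0, -2.2], "fingers": 80},
  {"angular": [0, 0, 0], "travel": [0, 0, -3.2], "fingers": 75},
  {"angular": [0, 0, 0], "travel": [0, 0, -4], "fingers": 70},
  {"angular": [0, 0, -2.52], "travel": [-4.18, -1.15, -4], "fingers": 70},
  {"angular": [0, 0, -2.52], "travel": [-4.18, -1.15, -4], "fingers": 70},
  {"angular": [0, 0, -2.52], "travel": [-4.18, -1.15, -4], "fingers": 70},
  {"angular": [0, 0, -2.52], "travel": [-4.18, -1.15, -4], "fingers": 70},
  {"angular": [0, 0, -2.52], "travel": [-4.18, -1.15, -4], "fingers": 70},
  {"angular": [0, 0, -2.52], "travel": [-4.18, -1.15, -4], "fingers": 70},
  {"angular": [0, 0, -2.52], "travel": [-4.18, -1.15, -4], "fingers": 70},
])

```text
time: 22.25
eef_pos: [0.5802, -0.1116, 0.2604]
tcp_rot: [2.222, -2.22, -0.001]
contact_force: [-0.2, 0.4, -0.3]
grip_width: 0.818
```

```bash
python3 - <<'E'
from t import *
s=get_state();print(s['time'],s['eef_pos'],s['tcp_rot'],s['contact_force'],s['grip_width'])
C,im=shot('wrist','w8');m=cv2.inRange(hsv(im),(0,0,150),(180,70,255))[150:260,260:380]
n,l,st,ce=cv2.connectedComponentsWithStats(m)
for i in range(1,n):
    if st[i][4]>40: u,v=ce[i]+[260,150];print(st[i],u,v,ray(C,u,v,.156))
cv2.imwrite('pics/w8.png',cv2.resize(im[20:320,120:520],None,fx=2,fy=2)[:,:,::-1])
E
```

```text
22.25 [ 0.58023507 -0.11156146  0.26041203] [ 2.22175143e+00 -2.22032196e+00 -5.90954444e-04] [-0.23686332  0.40862113 -0.32739594] 0.8179758308888877
[ 13   0  28  32 524] 286.57824427480915 163.16221374045801 [ 0.60802573 -0.14193154  0.156     ]
[ 75   0  30  51 795] 351.49811320754714 175.35345911949685 [ 0.55214552 -0.13143501  0.156     ]
[ 18  32  21  15 211] 288.7156398104265 188.09004739336493 [ 0.60678516 -0.11994208  0.156     ]
[ 54  42  13  12 112] 319.94642857142856 197.77678571428572 [ 0.57936786 -0.11114593  0.156     ]
[ 20  48  21   9 132] 289.6212121212121 201.77272727272728 [ 0.60631479 -0.10738694  0.156     ]
```

View pics/w8.png

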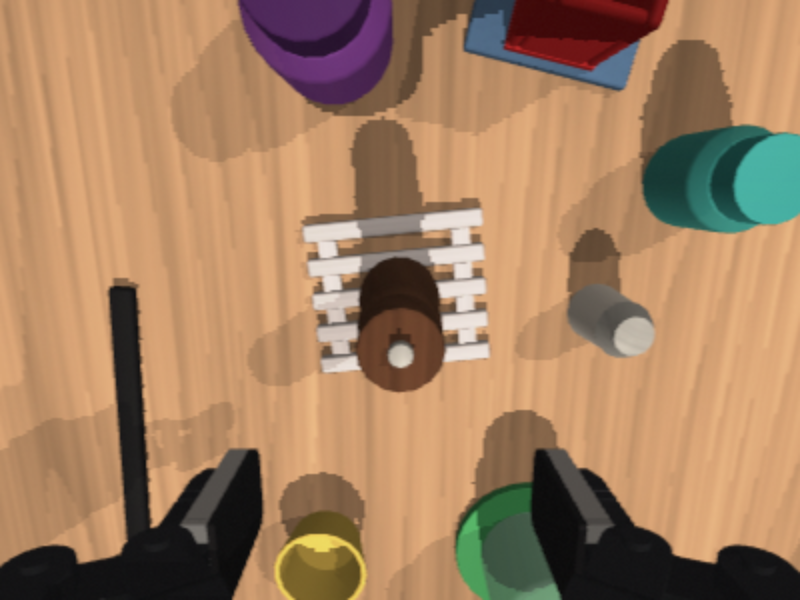

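Call:
drive_tool([
  {"angular": [0, 0, 0], "travel": [-0.01, 0.02, 0.7], "fingers": 70},
  {"angular": [0, 0, 0], "travel": [-0.01, 0.02, 1.4], "fingers": 70},
  {"angular": [0, 0, 0], "travel": [-0.01, 0.02, 2.0], "fingers": 70},
  {"angular": [0, 0, 0], "travel": [-0.01, 0.02, 2.6], "fingers": 70},
  {"angular": [0, 0, 0], "travel": [-0.01, 0.02, 2.9], "fingers": 70},
  {"angular": [0, 0, 0], "travel": [-0.01, 0.02, 3.02], "fingers": 60},
  {"angular": [0, 0, 0], "travel": [-0.01, 0.02, 3.02], "fingers": 50},
  {"angular": [0, 0, 0], "travel": [-0.01, 0.02, 3.02], "fingers": 44},
  {"angular": [0, 0, 0], "travel": [-0.01, 0.02, 3.02], "fingers": 30},
  {"angular": [0, 0, 0], "travel": [-0.01, 0.02, 3.02], "fingers": 30},
  {"angular": [0, 0, 0], "travel": [-0.01, 0.02, 3.02], "fingers": 30},
  {"angular": [0, 0, 0], "travel": [-0.01, 0.02, 3.02], "fingers": 30},
  {"angular": [0, 0, 0], "travel": [-0.01, 0.02, 3.02], "fingers": 30},
], newtons=35)

```text
time: 23.6
eef_pos: [0.5798, -0.1112, 0.1109]
tcp_rot: [-2.222, 2.22, -0.002]
contact_force: [-3.9, -1.2, 6.4]
grip_width: 0.481
```

Call:
drive_tool([
  {"angular": [0, 0, 0], "travel": [0, 0, -0.2], "fingers": 30},
  {"angular": [0, 0, 0], "travel": [0, 0, -0.7], "fingers": 30},
  {"angular": [0, 0, 0], "travel": [0, 0, -1.4], "fingers": 30},
  {"angular": [0, 0, 0], "travel": [0, 0, -2.2], "fingers": 30},
  {"angular": [0, 0, 0], "travel": [-0.2, 0, -2.8], "fingers": 30},
  {"angular": [0, 0, 0], "travel": [-0.7, 0, -3], "fingers": 30},
  {"angular": [0, 0, 0], "travel": [-1.4, 0.05, -3], "fingers": 30},
  {"angular": [0, 0, 0], "travel": [-2.3, 0.1, -3], "fingers": 30},
  {"angular": [0, 0, 0], "travel": [-3.2, 0.2, -3], "fingers": 30},
  {"angular": [0, 0, 0], "travel": [-4.1, 0.25, -3], "fingers": 30},
  {"angular": [0, 0, 0], "travel": [-5, 0.3, -3], "fingers": 30},
  {"angular": [0, 0, 0], "travel": [-5.9, 0.4, -3], "fingers": 30},
  {"angular": [0, 0, 0], "travel": [-6.8, 0.5, -3], "fingers": 30},
  {"angular": [0, 0, 0], "travel": [-7.6, 0.55, -2.8], "fingers": 30},
  {"angular": [0, 0, 0], "travel": [-8.2, 0.58, -2.3], "fingers": 30},
  {"angular": [0, 0, 0], "travel": [-8.55, 0.58, -1.7], "fingers": 30},
  {"angular": [0, 0, 0], "travel": [-8.7, 0.58, -1.2], "fingers": 30},
  {"angular": [0, 0, 0], "travel": [-8.7, 0.58, -0.9], "fingers": 30},
  {"angular": [0, 0, 0], "travel": [-8.7, 0.58, -0.8], "fingers": 30},
  {"angular": [0, 0, 0], "travel": [-8.7, 0.58, -0.8], "fingers": 30},
])

```text
time: 25.6
eef_pos: [0.5501, 0.324, 0.1487]
tcp_rot: [2.221, -2.22, -0.0]
contact_force: [-0.3, 0.2, -2.1]
grip_width: 0.483
```

```bash
python3 - <<'E'
from t import *
s=get_state();print(s['time'],s['eef_pos'],s['tcp_rot'],s['contact_force'],s['grip_width'])
C,im=shot('wrist','w9');D,b=shot('side','s9')
o=np.zeros((400,800,3),np.uint8);o[:,:400]=im[:,120:520];o[:,400:]=cv2.resize(b[200:400,220:420],None,fx=2,fy=2);cv2.imwrite('pics/c9.png',o[:,:,::-1])
E
```

```text
25.6 [0.55006005 0.32404707 0.14874831] [ 2.22073079e+00 -2.21992694e+00 -4.24635996e-04] [-0.25087051  0.17851534 -2.11592898] 0.4833983854027676
```

View pics/c9.png

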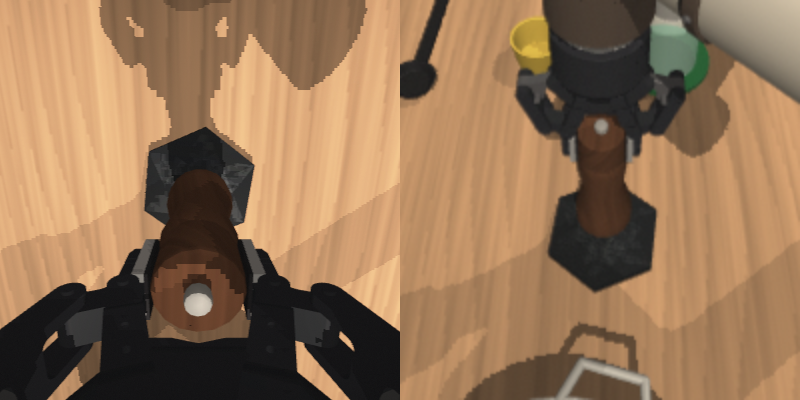

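```bash
python3 - <<'E'
from t import *
C=cam('wrist')
p=plane(C,[(268,154),(364,222),(266,208),(373,165)],.01);print((p[0]+p[1])/2,(p[2]+p[3])/2,np.hypot(*(p[0]-p[1])),np.hypot(*(p[2]-p[3])),ray(C,318,303,.194))
E
```

```text
[0.5525068  0.32674886] [0.55187662 0.32445764] 0.11964700895010445 0.1163245285010871 [0.55198179 0.32499191 0.194     ]
```

Call:
drive_tool([
  {"angular": [0, 0, 0], "travel": [-0.01, -0.02, 0.2], "fingers": 30},
  {"angular": [0, 0, 0], "travel": [-0.01, -0.02, 0.4], "fingers": 30},
  {"angular": [0, 0, 0], "travel": [-0.01, -0.02, 0.55], "fingers": 30},
  {"angular": [0, 0, 0], "travel": [-0.01, -0.02, 0.65], "fingers": 30},
  {"angular": [0, 0, 0], "travel": [-0.01, -0.02, 0.7], "fingers": 30},
  {"angular": [0, 0, 0], "travel": [-0.01, -0.02, 0.73], "fingers": 30},
  {"angular": [0, 0, 0], "travel": [-0.01, -0.02, 0.745], "fingers": 30},
  {"angular": [0, 0, 0], "travel": [-0.01, -0.02, 0.745], "fingers": 30},
])

```text
time: 26.5
eef_pos: [0.5515, 0.3247, 0.1125]
tcp_rot: [-2.222, 2.221, -0.0]
contact_force: [-0.3, -0.6, -2.9]
grip_width: 0.482
```

Call:
drive_tool([
  {"angular": [0, 0, 0], "travel": [0, 0, 0.015], "fingers": 30},
  {"angular": [0, 0, 0], "travel": [0, 0, 0.03], "fingers": 30},
  {"angular": [0, 0, 0], "travel": [0, 0, 0.03], "fingers": 30},
])

```text
time: 26.8
eef_pos: [0.5515, 0.3247, 0.1112]
tcp_rot: [-2.222, 2.221, -0.0]
contact_force: [-1.0, -0.2, -1.6]
grip_width: 0.479
```

Call:
drive_tool([
  {"angular": [0, 0, 0], "travel": [0, 0, 0.01], "fingers": 30},
  {"angular": [0, 0, 0], "travel": [0, 0, 0.01], "fingers": 46},
  {"angular": [0, 0, 0], "travel": [0, 0, 0.01], "fingers": 55},
  {"angular": [0, 0, 0], "travel": [0, 0, 0.01], "fingers": 65},
  {"angular": [0, 0, 0], "travel": [0, 0, 0.01], "fingers": 70},
  {"angular": [0, 0, 0], "travel": [0, 0, -0.4], "fingers": 70},
  {"angular": [0, 0, 0], "travel": [0, 0, -1.2], "fingers": 70},
  {"angular": [0, 0, 0], "travel": [0, 0, -2.1], "fingers": 70},
  {"angular": [0, 0, 0], "travel": [0, 0, -3], "fingers": 70},
  {"angular": [0, 0, 0], "travel": [2.5, 1.5, -4.6], "fingers": 70},
  {"angular": [0, 0, 0], "travel": [2.5, 1.5, -4.6], "fingers": 70},
  {"angular": [0, 0, 0], "travel": [2.5, 1.5, -4.6], "fingers": 70},
  {"angular": [0, 0, 0], "travel": [2.5, 1.5, -4.6], "fingers": 70},
  {"angular": [0, 0, 0], "travel": [2.5, 1.5, -4.6], "fingers": 70},
  {"angular": [0, 0, 0], "travel": [2.5, 1.5, -4.6], "fingers": 70},
  {"angular": [0, 0, 0], "travel": [2.5, 1.5, -4.6], "fingers": 70},
])

```text
time: 28.4
eef_pos: [0.4766, 0.2003, 0.3392]
tcp_rot: [2.22, -2.219, -0.001]
contact_force: [0.3, 0.9, 0.0]
grip_width: 0.819
```

```bash
python3 - <<'E'
from t import *
s=get_state();print(s['time'],s['eef_pos'],s['contact_force'])
C,im=shot('wrist','w10');D,b=shot('side','s10');E,e=shot('scene','sc10')
o=np.zeros((600,800,3),np.uint8);o[:400,:640]=im;o[400:,:400]=e[80:280,160:560];o[400:,400:]=b[90:290,200:600];o[:400,640:]=b[190:390,280:360].repeat(2,0).repeat(2,1)
cv2.imwrite('pics/c10.png',o[:,:,::-1])
for n,c,i in(('wrist',C,im),('side',D,b)):
    h=hsv(i);y=big(cv2.inRange(h,(22,130,60),(35,255,255)));print(n,'ramekin',circ(plane(c,y,.042)))
    g=big(cv2.inRange(h,(45,90,40),(80,255,255)));print('green',circ(plane(c,cv2.convexHull(g)[:,0],.01),.056))
    r=big(cv2.inRange(h,(0,150,60),(8,255,255))|cv2.inRange(h,(172,150,60),(180,255,255)));print('red',r.min(0),r.max(0))
E
```

```text
28.4 [0.47660465 0.20030967 0.3392149 ] [0.25928463 0.93931554 0.01530621]
wrist ramekin (array([0.6354, 0.0889, 0.0328]), np.float64(0.0009))
green (array([0.4787, 0.0919, 0.03  ]), np.float64(0.0008))Traceback (most recent call last):
  File "<stdin>", line 9, in <module>
  File "h.py", line 23, in big
    return max(c,key=cv2.contourArea)[:,0,:]
           ~~~^^^^^^^^^^^^^^^^^^^^^^^
ValueError: max() iterable argument is empty
```

View pics/c10.png

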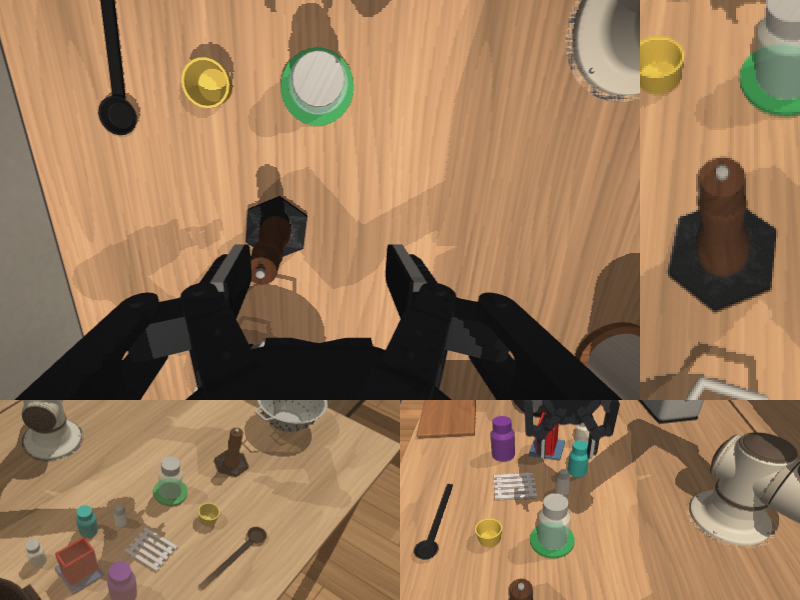

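Call:
drive_tool([
  {"angular": [0, 0, 0], "travel": [1, 0, -0.4], "fingers": 70},
  {"angular": [0, 0, 0], "travel": [6, -0.4, -0.4], "fingers": 70},
  {"angular": [0, 0, 0], "travel": [6, -0.4, -0.4], "fingers": 70},
  {"angular": [0, 0, 0], "travel": [6, -0.4, -0.4], "fingers": 70},
  {"angular": [0, 0, 0], "travel": [6, -0.4, -0.4], "fingers": 70},
  {"angular": [0, 0, 0], "travel": [6, -0.4, -0.4], "fingers": 70},
  {"angular": [0, 0, 0], "travel": [6, -0.4, -0.4], "fingers": 70},
  {"angular": [0, 0, 0], "travel": [6, -0.4, -0.4], "fingers": 70},
  {"angular": [0, 0, 0], "travel": [6, -0.4, -0.4], "fingers": 70},
  {"angular": [0, 0, 0], "travel": [6, -0.4, -0.4], "fingers": 70},
])

```text
time: 29.55
eef_pos: [0.4968, -0.0991, 0.3606]
tcp_rot: [2.224, -2.219, -0.0]
contact_force: [0.1, -0.3, -0.1]
grip_width: 0.819
```

```bash
python3 - <<'E'
from t import *
s=get_state();print(s['time'],s['eef_pos'],s['contact_force'])
C,im=shot('wrist','w11');D,b=shot('side','s11')
h=hsv(im);r=big(cv2.inRange(h,(0,150,60),(8,255,255))|cv2.inRange(h,(172,150,60),(180,255,255)));print('red',r.min(0),r.max(0),rect(plane(C,r,.11)));tile(C,im,'t')
u0,v0=r.min(0)-35;u0=max(u0,0);v0=max(v0,0);print(u0,v0)
cv2.imwrite('pics/c11.png',cv2.resize(im[v0:v0+150,u0:u0+180],None,fx=4,fy=4)[:,:,::-1])
# w10 checks by its pose
c=get_calibration('wrist');T=np.eye(4);T[:3,:3]=cv2.Rodrigues(np.array([2.22,-2.219,-.001]))[0];T[:3,3]=[.4766,.2003,.3392]
M=np.linalg.inv(T@c['tool_from_camera']);W=(C[0],M[:3,:3],M[:3,3])
w=hsv(np.load('pics/w10.npy'));l=big(cv2.inRange(w,(0,0,150),(180,45,255)),(285,355,40,120));print('lid',circ(plane(W,l,.138)),'nut',ray(W,261,274,.156))
p=plane(W,[(280,195),(307,212),(247,208),(302,246)],.01);print('slate',(p[2]+p[3])/2)
m=cv2.inRange(hsv(b),(45,90,40),(80,255,255));g=big(m);print('green side',circ(plane(D,cv2.convexHull(g)[:,0],.01),.056))
E
```

```text
29.55 [ 0.49677696 -0.09909289  0.36064211] [ 0.11179904 -0.30198329 -0.10802496]
red [304   0] [357  58] (array([ 0.48602121, -0.2715224 ]), array([64.1, 54.4]), 77.91478729248047)
t 339 tile (array([ 0.47992401, -0.29583075]), array([ 90.6, 101.9]), 77.44676208496094) [ 0.4801 -0.2828]
269 0
lid (array([0.477 , 0.0952, 0.0293]), np.float64(0.0017)) nut [0.54900013 0.32442195 0.156     ]
slate [0.55126912 0.32040919]
green side (array([0.4798, 0.0933, 0.03  ]), np.float64(0.0009))
```

View pics/c11.png

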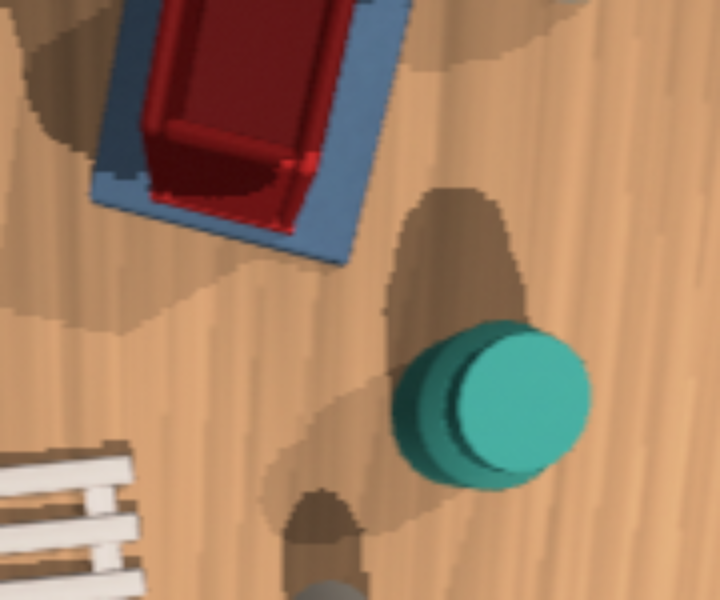

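Holder sits on the tile about 1.5 mm off centre. The lid and nut sit a few mm from their mat centres at most. Nothing touches the robot, so I'm handing in.

```bash
python3 -c "
from workcell import *
print(hand_in())"
```

```text
the job is handed in; nothing more can be done
None
```

The job is done and handed in at about 29.6 s of robot time. I parked the pepper mill on the trivet and let go of it there. Then the canister went to the green mat, the spoon holder to the blue tile, and the mill from the trivet to the slate. Each was lowered until the force reading showed contact, then released.

Last checks, with the gripper empty and clear of everything:
- **Upright and released:** the final pictures show all three standing upright on their own places. The last force reading was below 0.4 N.
- **Spoon holder:** about 1.5 mm off centre, measured in the last crop.
- **Canister:** one rough fit of the lid put it about 3.5 mm off centre. The gripper pose at release put it about 1 mm off, and I did not settle the difference.
- **Mill:** the gripper pose at release agreed with the slate centre to within about 1 mm. A rough corner estimate of the slate from the last wide view disagreed by about 4 mm.
- **Bystanders:** the ramekin measured within 2 mm of where it started. The shaker and spoon looked unmoved in the pictures, but I did not measure them again.

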